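# Close up a loaded slide incubation chamber

## Task

The slide tray is still sticking out of the incubation chamber. Push it fully home by its upright blue plate, then lower the hinged amber lid gently until it is fully shut, and then swing the red-ended clamp lever all the way down onto the lid. Leave the stain bottle, the slide box and the jar standing where they are, and keep the tray flat.

Things in the scene. Friction and masses are not known exactly. Their poses are not given: they have to be found in the camera images.
- chamber: Fixed ivory chamber; origin on the bench under its middle. Own +x roughly away from the robot, +y roughly to the robot's left (turned up to 0.35 rad). Floor z = 15 mm. Walls to z = 55 mm with outer faces at x = -68, x = +68, y = -72 mm; open at y = +75 mm, where a loading shelf (z = 15 mm, 136 mm wide) runs on to y = 205 mm, with guide rails (top z = 23 mm, x = +-58 mm) keeping the tray straight.
- tray_plate (a point): Centre of the upright blue push plate of the loose aluminium slide tray (110 x 120 mm, rim 16 mm, 280 g), axes as the chamber's. Plate 70 mm in x, 6 mm in y, 45 mm high, z 15 to 60 mm, 103 mm from the tray's centre. Slides in -y; home (against the end wall) this point is at chamber y = 103 mm, plate still 25 mm outside the mouth; starts 50 to 85 mm farther out. Not home, it blocks the lid.
- lid (a joint): Amber lid angle, rad: 0 shut, 1.57 upright, 2.05 leaning to the chamber's +x; starts 1.65 to 2.0. Stays where left; 2 to 4 N near its free edge moves it. Pushing its outer face (+x side when open, top when shut) closes it; over 3 rad/s is slamming. Chamber y -72 to +75 mm, 150 mm from hinge to free edge. A 6 mm skirt on its +y end hangs 29 mm below it, over the tray's tongue.
- lid_hinge (a point): Middle of the lid's hinge line, which runs along the chamber's y at x = +68 mm, z = 55 mm (chamber frame). The lid's outer face is 7 mm off this line (z = 62 mm when shut); the pane is 6 mm thick.
- lid_edge (a point): Middle of the lid's grey free edge (strip 14 mm wide, 10 mm thick), 150 mm from the hinge line; moves with the lid. Shut, it is at chamber x = -82 mm, 61 mm above the bench, the strip's top at 66 mm.
- clamp (a joint): Clamp lever angle, rad: 0 = fully down (level over the lid, pointing to the chamber's +y), 1.57 upright, 2.3 leaning outwards to -y; starts 1.7 to 2.2. Stays where left; about 2 N at the tip moves it. Pushing its outer face (-y side when open, top when down) closes it. Steel bar 26 mm wide; red end 40 mm wide in x, 14 mm thick, 55 to 95 mm from the pivot.
- clamp_hinge (a point): Pivot of the clamp lever, its axis along the chamber's x, at x = 0, y = -87 mm, z = 66 mm (chamber frame). The red end's outer face is 12 mm off the pivot line (z = 78 mm when down).
- clamp_tip (a point): Middle of the end of the clamp's red end, 95 mm from the pivot; moves with the lever.
- stain_bottle_mid (a point): Bystander: red stain bottle with a white cap, 48 mm diameter, 100 mm high; point at its middle, 50 mm above the bench.
- slide_box_mid (a point): Bystander: flat green plastic slide box, 89 x 104 mm, 35 mm high; point at its middle.
- jar_mid (a point): Bystander: amber jar with a black cap, 60 mm diameter, 75 mm high; point at its middle.
Things that resemble listed ones, but are neither listed nor needed, are in the scene too. What is meant by the part that bears tray_plate is not black, and is the larger of those in its own colour.

How it is judged:
On the way, in this order (a step that is already met when the one before it is completed fails the run):
1. the tray is pushed fully home while the lid is still open (y of tray_plate in the frame of chamber below 0.107 m and value of joint lid above 0.5 rad), for 0.2 s.
2. the lid is fully shut with the tray home, the clamp not yet down (y of tray_plate in the frame of chamber below 0.107 m and value of joint lid below 0.04 rad and value of joint clamp above 0.5 rad), for 0.2 s.
3. the clamp is all the way down on the shut lid (value of joint lid below 0.04 rad and value of joint clamp below 0.06 rad), for 0.2 s.
At the end, for the whole second after the job is handed in: The tray is home (plate centre within 4 mm of its end position), the lid is shut (under 0.04 rad), the clamp is down on it (under 0.06 rad), and the three bystanders are within 25 mm of where they stood (all of step 3 and y of tray_plate in the frame of chamber between 0.098 and 0.107 m and distance of each of stain_bottle_mid, slide_box_mid, jar_mid from where it was at the start of the episode below 0.025 m); the robot touches nothing.
It fails at once if the lid is slammed (faster than 3 rad/s) (velocity of joint lid below -3 rad/s).
It fails at once if the slide tray is tipped (more than 0.2 rad) (angle between tray_plate's own z axis and vertical above 0.2 rad).
It fails at once if a bystander is pushed away or knocked over (not (distance of stain_bottle_mid from where it was at the start of the episode below 0.025 m) or not (distance of slide_box_mid from where it was at the start of the episode below 0.025 m) or not (distance of jar_mid from where it was at the start of the episode below 0.025 m) or angle between any of stain_bottle_mid, slide_box_mid, jar_mid's own z axis and vertical above 0.3 rad).
It also fails if it takes over 58 s, if anything falls off the work surface, if the arm or the gripper's body presses on something with over 40 N, if the wrist force passes 120 N, or if a joint passes its speed limit or range.

## Robot

A 6-joint arm with a two-finger parallel gripper is mounted at the origin on the work surface. World frame = base frame: x ahead of the robot, y to its left, z up, the work surface at z = 0. Lengths are in m, angles in rad, forces in N, time in s.
With the tool pointing down it reaches from about 0.35 to 0.975 m from the base axis. Payload 7.1 kg.
Tool frame: the origin (TCP) lies midway between the tips of the shut fingers; the grasp point (between the pads) lies 19 mm behind it; z points along the fingers, y is the direction in which the jaws open and shut (so a half turn about z gives the same grasp; the last joint's range is limited). The gripper opens to 88 mm and grips with 3 to 60 N. Pads are 20 mm wide; open, the fingers measure 115 mm over their backs; the gripper's body (75 mm by 178 mm) begins 61 mm behind the grasp point.
Start: joints at [-1.331, 0.423, 1.63, -0, 1.089, -0.019], TCP at [0.16, -0.604, 0.223] pointing down, gripper open.
Joint ranges: [-3, 3], [-0.9, 2.11], [0.09, 2.58], [-1.31, 4.45], [0.11, 2.69], [-2.54, 2.54]. Speed limits (rad/s): [2.39, 2.39, 3.01, 3.14, 3.14, 3.14].

## Interface

Orientations are given as a rotation vector (axis times angle).
In Python, from bench import arm gives the robot as it stands. The module is installed in compiled form; this text tells all that it offers.
- The arm moves only by the tool drive_tool, never from a script. Its argument "rows" is a list of rows, each an object of numbers: "x", "y", "z": the shift along the tool's x, y, z in cm; "rx", "ry", "rz": the turn, a rotation vector about the tool's x, y, z in degrees; "grip": the opening, from -1 (shut) to 1 (fully open). In form: [{"x": .., "y": .., "z": .., "rx": .., "ry": .., "rz": .., "grip": ..}, ...]. A call has 1 to 12 rows; each row is the pose to reach, as a shift and turn from the pose measured when the call began, along the tool's axes at that moment; what a row does not reach only later rows make up. A row lasts 1/10 s, in which the tool goes at most 50 mm and 8.59 degrees, less where a joint would pass 70% of its speed; a pose out of reach is approached as far as the arm can. A call with a gripper value outside its range is refused whole. The fingers move at their own pace and stop on an object; "force" is the grip in N (left out, the last holds). Time passes only in rows, so rows that repeat a pose let the fingers close. It gives the time, the measured TCP pose, the force and the opening at its end, in the units of the state.
- arm.observe(): the state, without advancing time (a new reading comes with each control period).
- arm.get_image(name): name is "scene" or "side" or "wrist"; returns (picture, depth): 420x560x3 uint8, red, green, blue; 420x560 float32, m along the optical axis (not along the pixel's ray), 0 where there is no reading.
- arm.camera_model(name): a dict with "intrinsics" (3x3 intrinsics, pixels), "rvec" (rotation vector, rad) and "tvec" (3), from world to camera coordinates, as OpenCV has them. Camera axes: x right, y down, z forward; pixel columns grow to the right and rows downward; lengths in m; the calibration is good to about 2 mm. A picture is of the moment at which its call begins: read the wrist's pose just before it. camera_model takes no time and is no camera call; for the wrist camera it gives the pose at the moment of the call.
- arm.hand_in(): hands the job in, once; it reports no verdict.
The state is a dict: "clock": time; "joint_pos": joint angles; "qd": joint speeds; "joint_efforts": joint torques, N m; "position": TCP position; "eef_rot": TCP orientation; "ft_force": force on the tool from outside, world axes, zero at the start; "torque": the same for the moment, N m; "opening": finger opening in m.
Only numpy, scipy, OpenCV 4.12 (cv2) and the standard library are available. Lean on these libraries where they do the work, as an engineer would, in place of code of your own. Each camera call takes 0.05 s, during which the arm holds its last target.

## Working session

There is one attempt and no reset: what is moved stays moved. The work goes in short steps, Python scripts to look and compute and a tool call to move; the robot and the scene stay as the last step left them, time stands still between calls to the robot, and variables do not carry over. Pictures are saved under pics/ and viewed, and the job is handed in when it is done.

Besides the shell and the picture viewer there is one more tool, called after "Call:" by a JSON object that holds its "method" and its "body". drive_tool: Moves the arm, as the interface text tells. Its arguments: {"type":"object","properties":{"rows":{"type":"array","items":{"type":"object","properties":{"x":{"type":"number"},"y":{"type":"number"},"z":{"type":"number"},"rx":{"type":"number"},"ry":{"type":"number"},"rz":{"type":"number"},"grip":{"type":"number"}}}},"force":{"type":"number"}},"required":["rows"]}

```bash
mkdir -p pics
cat > h.py <<'E'
import numpy as np, cv2, sys
from bench import arm
def snap(n,tag):
    m=arm.camera_model(n); im,d=arm.get_image(n)
    cv2.imwrite(f'pics/{tag}.png',im[:,:,::-1]); np.savez(f'{tag}.npz',im=im,d=d,K=m['intrinsics'],r=m['rvec'],t=m['tvec'])
def load(tag):
    z=np.load(f'{tag}.npz'); R=cv2.Rodrigues(z['r'])[0]; return z['im'],z['d'],np.array(z['K']),R,np.array(z['t']).ravel()
def cloud(tag):
    im,d,K,R,t=load(tag); v,u=np.mgrid[:420,:560]
    c=np.stack([(u-K[0,2])/K[0,0]*d,(v-K[1,2])/K[1,1]*d,d],-1)
    return im,d,(c-t)@R
def st():
    s=arm.observe(); print({k:np.round(s[k],3).tolist() for k in s})
E
python3 - <<'E'
from h import *
for n in ['scene','side','wrist']:
    snap(n,n+'0')
    m=arm.camera_model(n); R=cv2.Rodrigues(np.array(m['rvec']))[0]; print(n,(-R.T@np.ravel(m['tvec'])).round(3))
st()
E
```

```text
scene [1.145 0.357 0.742]
side [-0.186  0.868  0.764]
wrist [ 0.225 -0.586  0.384]
{'clock': 0.15, 'joint_pos': [-1.331, 0.424, 1.63, -0.0, 1.089, -0.019], 'qd': [0.001, -0.002, -0.004, -0.001, 0.001, 0.0], 'joint_efforts': [-0.0, -54.498, -27.392, 0.064, 0.02, -0.0], 'position': [0.16, -0.604, 0.222], 'eef_rot': [-3.114, -0.405, 0.0], 'ft_force': [-0.263, -0.457, 1.119], 'torque': [-0.026, -0.037, -0.011], 'opening': 0.088}
```

View pics/scene0.png

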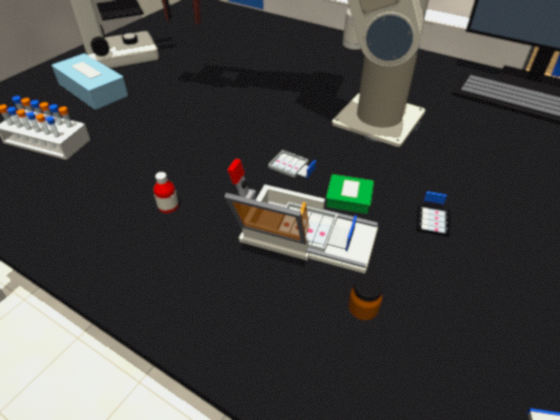

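View pics/side0.png

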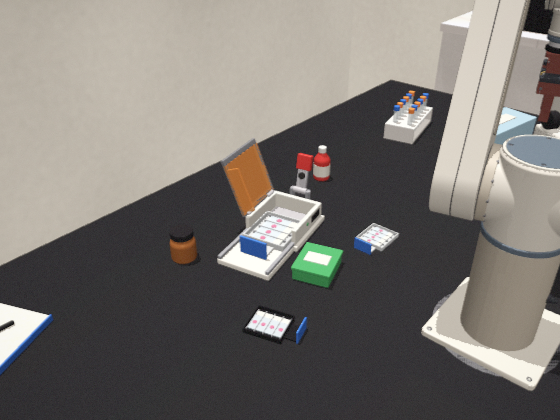

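View pics/wrist0.png

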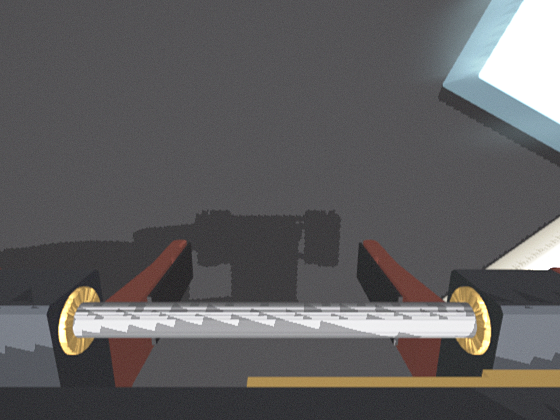

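Scene view: there are three blue plates. One is at (351,233), standing in the chamber's tray. A small one is at (311,167) on a small grey tray, and one at (435,197) is on a black tray. In the side view they are at (253,247), (363,244) and (301,328). The one in the chamber fits, being the largest and not on the black tray. The lid leans open and the red-ended lever stands up at scene (236,170). I'll confirm with a crop and measure.

Run:
```python
from h import *
for tag in ['scene0','side0']:
    im,d,P=cloud(tag)
    hsv=cv2.cvtColor(im,cv2.COLOR_RGB2HSV)
    def comps(name,m,amin=60):
        n,l,s,c=cv2.connectedComponentsWithStats(m.astype(np.uint8))
        for i in range(1,n):
            if s[i,4]<amin: continue
            p=P[(l==i)&(d>0)]
            if len(p)<10 or abs(p.mean(0)).max()>1.2: continue
            print(tag,name,'px',c[i].round(0),s[i,4],'mean',p.mean(0).round(3),'lo',np.percentile(p,3,axis=0).round(3),'hi',np.percentile(p,97,axis=0).round(3))
    H,S,V=[hsv[...,i].astype(int) for i in range(3)]
    comps('blue',(H>105)&(H<125)&(S>150)&(V>60),30)
    comps('green',(H>50)&(H<80)&(S>150)&(V>60))
    comps('red',((H<4)|(H>174))&(S>180)&(V>90),30)
    comps('amber',(H>=5)&(H<20)&(S>150)&(V>60))
    comps('pale',(S<70)&(V>120)&(abs(P[...,2]-.055)<.006)&(P[...,0]>.3),60)
im=cv2.imread('pics/side0.png')[130:350,150:410]; a=cv2.resize(im,None,fx=3,fy=2.7,interpolation=cv2.INTER_CUBIC)[:600,:800]; cv2.imwrite('pics/c1.png',a)
im=cv2.imread('pics/scene0.png')[130:330,210:470]; a=cv2.resize(im,None,fx=3,fy=3,interpolation=cv2.INTER_CUBIC)[:600,:800]; cv2.imwrite('pics/c2.png',a)
```

```text
scene0 blue px [557.  68.] 79 mean [-1.058  0.431 -0.171] lo [-1.069  0.42  -0.202] hi [-1.049  0.446 -0.131]
scene0 blue px [16. 99.] 66 mean [ 0.591 -0.894  0.08 ] lo [ 0.506 -1.065 -0.002] hi [ 0.623 -0.833  0.111]
scene0 blue px [ 35. 103.] 58 mean [ 0.583 -0.815  0.087] lo [ 0.493 -0.993 -0.001] hi [ 0.61  -0.771  0.11 ]
scene0 blue px [ 53. 107.] 61 mean [ 0.57  -0.752  0.087] lo [ 0.478 -0.92  -0.001] hi [ 0.597 -0.708  0.111]
scene0 blue px [ 11. 110.] 59 mean [ 0.639 -0.839  0.087] lo [ 5.570e-01 -1.018e+00 -1.000e-03] hi [ 0.665 -0.793  0.111]
scene0 blue px [ 31. 115.] 38 mean [ 0.644 -0.736  0.107] lo [ 0.636 -0.747  0.099] hi [ 0.651 -0.73   0.111]
scene0 blue px [ 50. 120.] 39 mean [ 0.632 -0.673  0.107] lo [ 0.624 -0.685  0.1  ] hi [ 0.638 -0.665  0.11 ]
scene0 blue px [311. 167.] 85 mean [ 0.338 -0.051  0.014] lo [ 0.301 -0.07  -0.001] hi [ 0.362 -0.047  0.03 ]
scene0 blue px [435. 197.] 237 mean [0.279 0.261 0.014] lo [ 0.238  0.239 -0.002] hi [0.291 0.283 0.03 ]
scene0 blue px [352. 227.] 61 mean [0.514 0.146 0.055] lo [0.426 0.12  0.001] hi [0.551 0.155 0.062]
scen
[... 1544 characters left out ...]
.266 0.018] lo [0.272 0.243 0.001] hi [0.285 0.285 0.032]
side0 red px [304. 162.] 188 mean [ 0.567 -0.107  0.139] lo [ 0.551 -0.118  0.124] hi [ 0.585 -0.099  0.155]
side0 red px [322. 160.] 128 mean [ 0.627 -0.268  0.064] lo [ 0.613 -0.286  0.051] hi [ 0.647 -0.253  0.08 ]
side0 amber px [248. 178.] 1764 mean [0.635 0.029 0.127] lo [ 0.591 -0.043  0.069] hi [0.668 0.088 0.179]
side0 amber px [183. 251.] 541 mean [0.631 0.254 0.033] lo [0.618 0.225 0.005] hi [0.656 0.27  0.057]
side0 pale px [409. 119.] 423 mean [ 0.598 -0.724  0.054] lo [ 0.555 -0.858  0.05 ] hi [ 0.647 -0.649  0.06 ]
side0 pale px [287. 207.] 620 mean [ 0.551 -0.021  0.054] lo [ 0.47  -0.082  0.049] hi [0.624 0.075 0.059]
```

View pics/c1.png

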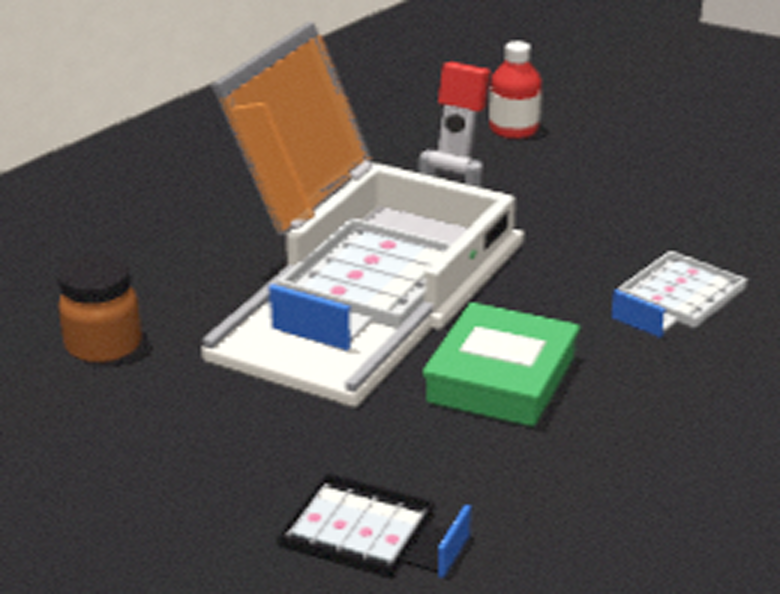

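View pics/c2.png

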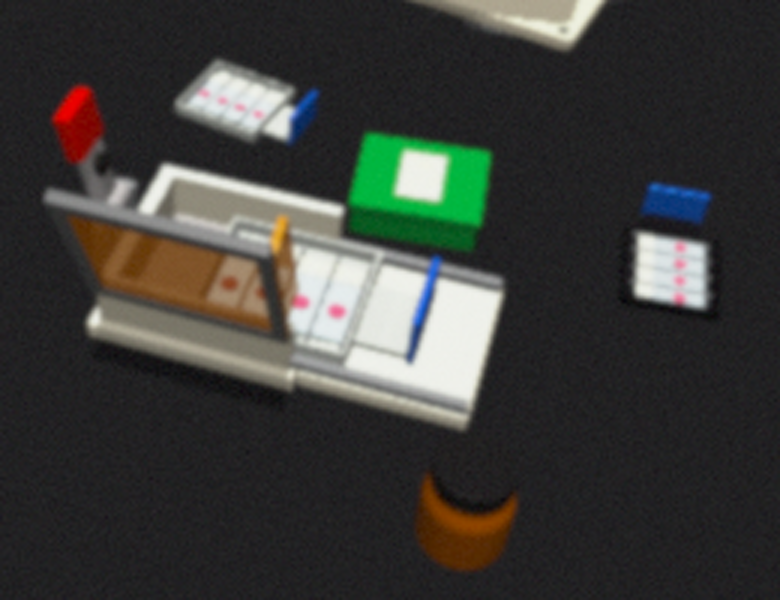

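The crop confirms it: the wide blue plate on the aluminium tray sits between the chamber's rails, and the other two are smaller or on black. Next is the chamber frame, from the plate face and the wall tops.

Run:
```python
from h import *
im,d,P=cloud('side0')
hsv=cv2.cvtColor(im,cv2.COLOR_RGB2HSV);H,S,V=[hsv[...,i].astype(int) for i in range(3)]
roi=lambda x0,x1,y0,y1:(np.mgrid[:420,:560][1]>x0)&(np.mgrid[:420,:560][1]<x1)&(np.mgrid[:420,:560][0]>y0)&(np.mgrid[:420,:560][0]<y1)
b=P[(H>105)&(H<125)&(S>150)&(V>60)&roi(230,280,230,265)]
b=b[(b[:,2]>.02)&(b[:,2]<.056)]
r=cv2.fitLine(b[:,:2].astype(np.float32),cv2.DIST_HUBER,0,.01,.01).ravel();print('plate',r,np.arctan2(r[1],r[0]),b.mean(0))
allw=[]
for t,q in [('side0',roi(200,340,150,260)),('scene0',roi(200,400,150,280))]:
    im,d,P=cloud(t);hsv=cv2.cvtColor(im,cv2.COLOR_RGB2HSV);H,S,V=[hsv[...,i].astype(int) for i in range(3)]
    w=P[q&(S<70)&(V>110)&(abs(P[...,2]-.055)<.0035)]
    w=w[(w[:,0]>.4)&(w[:,0]<.7)]
    print(t,cv2.minAreaRect(w[:,:2].astype(np.float32)),len(w),w[:,2].mean())
    for k in range(0,len(w),max(1,len(w)//25)): pass
    # transform with plate angle
    a=np.arctan2(r[1],r[0]); a = a if abs(a)<1 else a-np.sign(a)*np.pi
    R=np.array([[np.cos(a),np.sin(a)],[-np.sin(a),np.cos(a)]])
    g=w[:,:2]@R.T
    print('aligned x hist',np.histogram(g[:,0],bins=np.arange(g[:,0].min(),g[:,0].max()+.005,.005)),'\ny',np.histogram(g[:,1],bins=np.arange(g[:,1].min(),g[:,1].max()+.005,.005)))
    # left wall line (small x)
    L=w[g[:,0]<np.percentile(g[:,0],2)+.008]
    l=cv2.fitLine(L[:,:2].astype(np.float32),cv2.DIST_HUBER,0,.01,.01).ravel();print('xwall',l,np.arctan2(l[1],l[0]))
    # shelf
    s=P[q&(S<70)&(V>130)&(abs(P[...,2]-.015)<.003)]; s=s[(s[:,0]>.4)&(s[:,0]<.7)]
    print('shelf',cv2.minAreaRect(s[:,:2].astype(np.float32)),len(s))
# lid plane
im,d,P=cloud('side0');hsv=cv2.cvtColor(im,cv2.COLOR_RGB2HSV);H,S,V=[hsv[...,i].astype(int) for i in range(3)]
m=(H>=5)&(H<20)&(S>150)&(V>60)&roi(215,280,130,230); p=P[m]
c=np.median(p,0); u,s,vt=np.linalg.svd(p-p.mean(0),full_matrices=False); print('lid n',vt[2],'c',p.mean(0))
```

```text
plate [0.9783697  0.2068641  0.51164025 0.14785272] 0.20836863 [0.51164023 0.14785272 0.03816287]
side0 ((0.5406570434570312, 0.032998450100421906), (0.1410319209098816, 0.23858129978179932), 12.664444923400879) 506 0.05497990184671635
aligned x hist (array([74, 73, 26,  5,  7,  9,  6,  7, 10,  9,  8,  4,  7,  9,  7,  7,  9,
        6,  6,  6, 13,  4,  8,  5,  6, 69, 62, 36,  8]), array([0.46547042, 0.47047042, 0.47547042, 0.48047042, 0.48547042,
       0.49047042, 0.49547042, 0.50047042, 0.50547042, 0.51047042,
       0.51547042, 0.52047042, 0.52547042, 0.53047042, 0.53547042,
       0.54047042, 0.54547042, 0.55047042, 0.55547042, 0.56047042,
       0.56547042, 0.57047042, 0.57547042, 0.58047042, 0.58547042,
       0.59047042, 0.59547042, 0.60047042, 0.60547042, 0.61047042])) 
y (array([ 6, 24, 47, 72, 44,  9, 11, 12,  9, 10, 13, 11, 11, 10, 13, 16, 15,
        9, 10, 11, 13, 11,  6, 13,  8, 11,  9, 14, 10, 16, 19,  9,  0,  0,
        0,  0,  0,  0,  0,  0,  0,  0,  0,  0,  0,  0,  0,  4]), array([-0.1991762, -0.1941762, -0.1891762, -0.1841762, -0.1791762,
       -0.1741762, -0.1691
[... 1910 characters left out ...]
271012, -0.10771012, -0.10271012, -0.09771012,
       -0.09271012, -0.08771012, -0.08271012, -0.07771012, -0.07271012,
       -0.06771012, -0.06271012, -0.05771012, -0.05271012, -0.04771012,
       -0.04271012, -0.03771012, -0.03271012, -0.02771012, -0.02271012,
       -0.01771012, -0.01271012, -0.00771012, -0.00271012,  0.00228988,
        0.00728988,  0.01228988,  0.01728988,  0.02228988,  0.02728988,
        0.03228988,  0.03728988]))
xwall [ 0.21236318 -0.9771908   0.48762685 -0.0157241 ] -1.3568037
shelf ((0.5454002618789673, 0.05731161683797836), (0.1374572217464447, 0.2843824326992035), 12.615234375) 1667
lid n [-0.74360183 -0.66208563  0.09326808] c [0.63038899 0.03367876 0.1298771 ]
```

Run:
```python
from h import *
a=.21; R=np.array([[np.cos(a),np.sin(a)],[-np.sin(a),np.cos(a)]])
for t in ['side0','scene0']:
    im,d,P=cloud(t);hsv=cv2.cvtColor(im,cv2.COLOR_RGB2HSV);H,S,V=[hsv[...,i].astype(int) for i in range(3)]
    G=P.copy();G[...,:2]=P[...,:2]@R.T
    box=(G[...,0]>.44)&(G[...,0]<.63)&(G[...,1]>-.22)&(G[...,1]<.11)
    w=G[box&(S<70)&(V>110)&(abs(G[...,2]-.055)<.003)]
    for y0 in np.arange(-.18,-.04,.03):
        q=w[(w[:,1]>y0)&(w[:,1]<y0+.03)&(w[:,0]<.49)]; print(t,'wall-x y',y0.round(3),np.percentile(q[:,0],[2,98]).round(4),len(q))
    q=w[(w[:,0]>.49)&(w[:,0]<.58)&(w[:,1]<-.15)];print('endwall y',np.percentile(q[:,1],[2,98]).round(4) if len(q) else None)
    q=w[(w[:,0]>.58)];print('+x wall',np.percentile(q[:,0],[2,98]).round(4),len(q))
    q=w[(w[:,0]<.485)];print('mouth y',q[:,1].max())
    s=G[box&(S<70)&(V>130)&(abs(G[...,2]-.015)<.003)&(G[...,1]>-.03)]
    print('shelf x',np.percentile(s[:,0],[.5,1,99,99.5]).round(4),'y',np.percentile(s[:,1],[98,99.5]).round(4))
    b=G[box&(H>105)&(H<125)&(S>150)&(V>60)&(G[...,2]>.02)];print('plate x',np.percentile(b[:,0],[2,98]),'y',np.percentile(b[:,1],[2,50,98]))
    # lid grey edge / amber by height
    l=G[(G[...,0]>.58)&(G[...,0]<.72)&(G[...,1]>-.25)&(G[...,1]<0)&(G[...,2]>.06)&(G[...,2]<.3)]
    for z0 in np.arange(.06,.22,.02):
        q=l[(l[:,2]>z0)&(l[:,2]<z0+.02)]
        if len(q)>5: print('lid z',z0.round(2),'x',np.percentile(q[:,0],[5,50,95]).round(4),'y',np.percentile(q[:,1],[2,98]).round(4),len(q),q[:,2].max().round(4))
    c=G[((H<4)|(H>174))&(S>180)&(V>90)&(abs(G[...,0]-.535)<.04)&(G[...,1]>-.3)&(G[...,1]<-.15)&(G[...,2]>.09)]
    print('clamp red',np.percentile(c,[3,97],axis=0).round(4), 'linefit y-z',np.polyfit(c[:,2],c[:,1],1))
```

```text
side0 wall-x y -0.18 [0.4666 0.4802] 28
side0 wall-x y -0.15 [0.4667 0.4776] 33
side0 wall-x y -0.12 [0.4657 0.4774] 32
side0 wall-x y -0.09 [0.4656 0.4771] 31
side0 wall-x y -0.06 [0.4666 0.477 ] 22
endwall y [-0.198  -0.1748]
+x wall [0.5829 0.6058] 165
mouth y -0.043267310176789815
shelf x [0.4648 0.4655 0.5925 0.5963] y [0.0859 0.0873]
plate x [0.49984186 0.56410637] y [0.03440587 0.03807235 0.04153852]
lid z 0.06 x [0.597  0.6094 0.6154] y [-0.1889 -0.0432] 279 0.0799
lid z 0.08 x [0.5878 0.6167 0.6232] y [-0.1874 -0.0427] 320 0.1
lid z 0.1 x [0.5941 0.6242 0.6304] y [-0.1873 -0.0429] 320 0.12
lid z 0.12 x [0.6022 0.6321 0.6383] y [-0.1862 -0.0434] 341 0.1399
lid z 0.14 x [0.6102 0.6401 0.6466] y [-0.1865 -0.0431] 342 0.16
lid z 0.16 x [0.6201 0.6484 0.6535] y [-0.1862 -0.043 ] 389 0.18
lid z 0.18 x [0.6516 0.6562 0.6641] y [-0.1868 -0.0435] 313 0.1971
clamp red [[ 0.515  -0.231   0.1242]
 [ 0.5508 -0.217   0.1549]] linefit y-z [-0.241359   -0.18930467]
scene0 wall-x y -0.18 [0.4708 0.4815] 48
scene0 wall-x y -0.15 [0.4692 0.4814] 49
scene0 wall-x y -0.12 [0.4688 0.4808] 46
scene0 wall-x y -0.09 [0.4696 0.4809] 50
scene0 wall-x y -0.06 [0.4705 0.4803] 26
endwall y [-0.1928 -0.18  ]
+x wall [0.5938 0.6027] 7
mouth y -0.045917622878875075
shelf x [0.477  0.4774 0.6054 0.606 ] y [0.083 0.084]
plate x [0.50350949 0.57083559] y [0.0324142  0.03578996 0.03743708]
lid z 0.06 x [0.6151 0.6184 0.6224] y [-0.1872 -0.0454] 295 0.08
lid z 0.08 x [0.6068 0.6265 0.6303] y [-0.1884 -0.0451] 282 0.1
lid z 0.1 x [0.6121 0.6342 0.6381] y [-0.1888 -0.0451] 302 0.1199
lid z 0.12 x [0.6202 0.642  0.6463] y [-0.1875 -0.0452] 316 0.14
lid z 0.14 x [0.6288 0.6497 0.6542] y [-0.1874 -0.0448] 336 0.16
lid z 0.16 x [0.6262 0.6559 0.6612] y [-0.1881 -0.0447] 280 0.1799
lid z 0.18 x [0.6618 0.667  0.67  ] y [-0.1869 -0.046 ] 556 0.1963
clamp red [[ 0.5214 -0.2378  0.1242]
 [ 0.5592 -0.2198  0.1586]] linefit y-z [-0.30343713 -0.18333668]
```

```bash
cat >> h.py <<'E'
YAW=.21; C0=np.array([.536,-.1195])
from scipy.spatial.transform import Rotation as Ro
Rc=np.array([[np.cos(YAW),-np.sin(YAW),0],[np.sin(YAW),np.cos(YAW),0],[0,0,1]])
O=Rc@np.array([C0[0],C0[1],0])
def toC(p): return Rc.T@(np.array(p)-O)
def goal(*pts):
    s=arm.observe(); p=np.array(s['position']); Rt=Ro.from_rotvec(s['eef_rot'])
    print('t',round(s['clock'],2),'tcp chamber',(toC(p)*1000).round(1),'F ch',(Rc.T@np.array(s['ft_force'])).round(1))
    Rg=Ro.from_matrix(Rc@np.diag([1,-1,-1.]))
    print('turn deg',np.degrees((Rt.inv()*Rg).as_rotvec()).round(2))
    for c in pts:
        print(c,'-> cm',(Rt.inv().apply(O+Rc@np.array(c)/1000-p)*100).round(2))
E
python3 -c "
from h import *
goal((0,195,250),(0,195,150))"
```

```text
t 0.15 tcp chamber [-505.5 -504.4  222.1] F ch [-0.4 -0.4  1.1]
turn deg [-0.06  0.    2.8 ]
(0, 195, 250) -> cm [ 53.9  -67.39  -2.71]
(0, 195, 150) -> cm [ 53.9  -67.38   7.29]
```

Call:
{"method": "drive_tool", "body": {"rows": [{"x":4,"y":-3,"z":-2.7,"rz":2.8,"grip":-1},{"x":9,"y":-6,"z":-2.7,"rz":2.8,"grip":-1},{"x":14,"y":-9,"z":-2.7,"rz":2.8,"grip":-1},{"x":18,"y":-13,"z":-2.7,"rz":2.8,"grip":-1},{"x":22,"y":-17,"z":-2.7,"rz":2.8,"grip":-1},{"x":26,"y":-21,"z":-2.7,"rz":2.8,"grip":-1},{"x":30,"y":-25,"z":-2.7,"rz":2.8,"grip":-1},{"x":33,"y":-29,"z":-2.7,"rz":2.8,"grip":-1},{"x":36,"y":-33,"z":-2.7,"rz":2.8,"grip":-1},{"x":39,"y":-37,"z":-2.7,"rz":2.8,"grip":-1},{"x":42,"y":-41,"z":-2.7,"rz":2.8,"grip":-1},{"x":44,"y":-45,"z":-2.7,"rz":2.8,"grip":-1}]}}

```text
invalid input at $.rows[0]: expected keys x, y, z, rx, ry, rz, grip
```

```bash
python3 -c "
from h import *
goal((0,195,250),(0,195,100))"
```

```text
t 0.15 tcp chamber [-505.5 -504.4  222.1] F ch [-0.4 -0.4  1.1]
turn deg [-0.06  0.    2.8 ]
(0, 195, 250) -> cm [ 53.9  -67.39  -2.71]
(0, 195, 100) -> cm [ 53.9  -67.37  12.29]
```

Call:
{"method": "drive_tool", "body": {"rows": [{"x":4,"y":-3,"z":-2.7,"rx":0,"ry":0,"rz":2.8,"grip":-1},{"x":8,"y":-6,"z":-2.7,"rx":0,"ry":0,"rz":2.8,"grip":-1},{"x":12,"y":-9,"z":-2.7,"rx":0,"ry":0,"rz":2.8,"grip":-1},{"x":16,"y":-12,"z":-2.7,"rx":0,"ry":0,"rz":2.8,"grip":-1},{"x":20,"y":-15,"z":-2.7,"rx":0,"ry":0,"rz":2.8,"grip":-1},{"x":24,"y":-18,"z":-2.7,"rx":0,"ry":0,"rz":2.8,"grip":-1},{"x":28,"y":-21,"z":-2.7,"rx":0,"ry":0,"rz":2.8,"grip":-1},{"x":32,"y":-25,"z":-2.7,"rx":0,"ry":0,"rz":2.8,"grip":-1},{"x":35,"y":-29,"z":-2.7,"rx":0,"ry":0,"rz":2.8,"grip":-1},{"x":38,"y":-33,"z":-2.7,"rx":0,"ry":0,"rz":2.8,"grip":-1},{"x":41,"y":-37,"z":-2.7,"rx":0,"ry":0,"rz":2.8,"grip":-1},{"x":44,"y":-41,"z":-2.7,"rx":0,"ry":0,"rz":2.8,"grip":-1}]}}

```text
clock: 1.35
position: [0.4759, -0.1044, 0.2496]
eef_rot: [-3.123, -0.329, 0.0]
ft_force: [0.3, -1.0, -0.1]
opening: 0.0007
```

```bash
python3 -c "
from h import *
goal((0,195,250),(0,195,100))"
```

```text
t 1.35 tcp chamber [-92.3 -81.8 249.6] F ch [ 0.  -1.  -0.1]
turn deg [-0.06 -0.   -0.01]
(0, 195, 250) -> cm [ 9.220e+00 -2.768e+01 -1.000e-02]
(0, 195, 100) -> cm [  9.22 -27.67  14.99]
```

Call:
{"method": "drive_tool", "body": {"rows": [{"x":1,"y":-4,"z":0,"rx":0,"ry":0,"rz":0,"grip":-1},{"x":3,"y":-8,"z":0,"rx":0,"ry":0,"rz":0,"grip":-1},{"x":4,"y":-12,"z":0,"rx":0,"ry":0,"rz":0,"grip":-1},{"x":6,"y":-16,"z":0,"rx":0,"ry":0,"rz":0,"grip":-1},{"x":7,"y":-20,"z":0,"rx":0,"ry":0,"rz":0,"grip":-1},{"x":8,"y":-24,"z":0,"rx":0,"ry":0,"rz":0,"grip":-1},{"x":9.2,"y":-27.7,"z":0,"rx":0,"ry":0,"rz":0,"grip":-1},{"x":9.2,"y":-27.7,"z":4,"rx":0,"ry":0,"rz":0,"grip":-1},{"x":9.2,"y":-27.7,"z":8,"rx":0,"ry":0,"rz":0,"grip":-1},{"x":9.2,"y":-27.7,"z":12,"rx":0,"ry":0,"rz":0,"grip":-1},{"x":9.2,"y":-27.7,"z":14,"rx":0,"ry":0,"rz":0,"grip":-1},{"x":9.2,"y":-27.7,"z":15,"rx":0,"ry":0,"rz":0,"grip":-1}]}}

```text
clock: 2.55
position: [0.5067, 0.1854, 0.0975]
eef_rot: [-3.124, -0.329, 0.006]
ft_force: [0.3, -0.4, -0.1]
opening: 0.0003
```

```bash
python3 -c "
from h import *
goal((0,190,30),(0,119,30))
snap('side','side1');snap('scene','scene1')
a=np.hstack([cv2.imread('pics/side1.png')[100:350,150:450],cv2.imread('pics/scene1.png')[80:330,180:480]]);cv2.imwrite('pics/c3.png',cv2.resize(a,None,fx=1.3,fy=1.3))"
```

```text
t 2.55 tcp chamber [ -1.8 195.2  97.5] F ch [ 0.2 -0.4 -0.1]
turn deg [-0.03  0.22  0.  ]
(0, 190, 30) -> cm [0.21 0.53 6.75]
(0, 119, 30) -> cm [0.21 7.63 6.75]
```

View pics/c3.png

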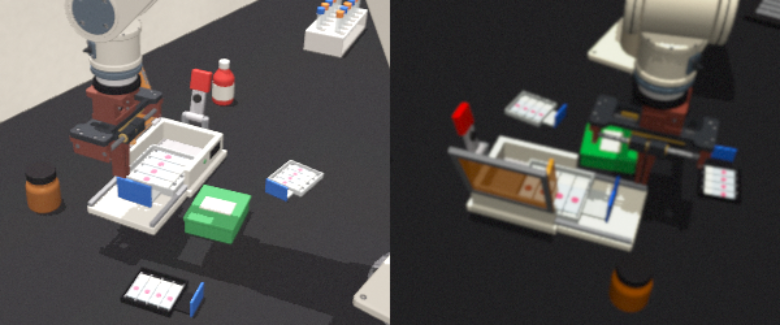

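```bash
python3 -c "
from h import *
m=arm.camera_model('side')
for c in [(-2,195,97),(0,158,60),(0,158,15)]:
  p=O+Rc@np.array(c)/1000; q=cv2.projectPoints(p.reshape(1,3),np.array(m['rvec']),np.array(m['tvec']),np.array(m['intrinsics']),None)[0].ravel(); print(c,q,(q-[150,100])*1.3)
cv2.imwrite('pics/c4.png',cv2.resize(cv2.imread('pics/side1.png')[160:300,190:340],None,fx=4,fy=4))"
```

```text
(-2, 195, 97) [242.17880568 234.53827353] [119.83244738 174.89975558]
(0, 158, 60) [250.71229821 239.58837638] [130.92598767 181.4648893 ]
(0, 158, 15) [251.33007365 255.56185539] [131.72909575 202.230412  ]
```

View pics/c4.png

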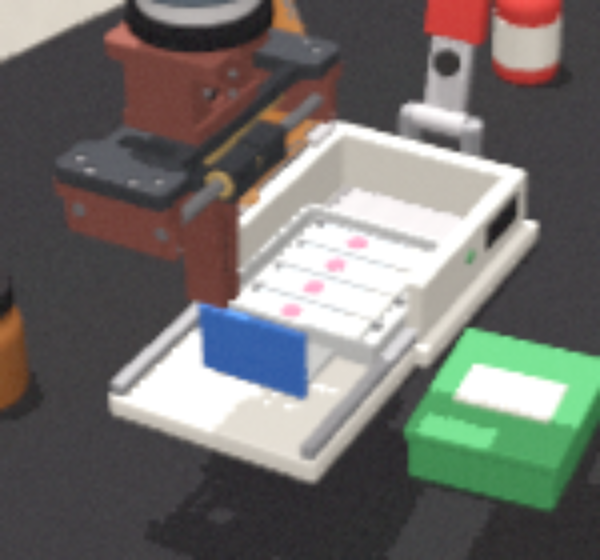

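Call:
{"method": "drive_tool", "body": {"rows": [{"x":0.2,"y":0,"z":3,"rx":0,"ry":0,"rz":0,"grip":-1},{"x":0.2,"y":0,"z":6,"rx":0,"ry":0,"rz":0,"grip":-1},{"x":0.2,"y":0,"z":6.6,"rx":0,"ry":0,"rz":0,"grip":-1},{"x":0.2,"y":1,"z":6.6,"rx":0,"ry":0,"rz":0,"grip":-1},{"x":0.2,"y":1.6,"z":6.6,"rx":0,"ry":0,"rz":0,"grip":-1},{"x":0.2,"y":2.2,"z":6.6,"rx":0,"ry":0,"rz":0,"grip":-1},{"x":0.2,"y":2.8,"z":6.6,"rx":0,"ry":0,"rz":0,"grip":-1},{"x":0.2,"y":3.4,"z":6.6,"rx":0,"ry":0,"rz":0,"grip":-1}]}}

```text
clock: 3.45
position: [0.5174, 0.1529, 0.034]
eef_rot: [-3.123, -0.328, 0.0]
ft_force: [-0.8, 6.4, 6.9]
opening: 0.0002
```

```bash
python3 -c "
from h import *
goal((0,125,31),(0,119,31))"
```

```text
t 3.45 tcp chamber [  1.9 161.2  34. ] F ch [0.6 6.4 6.9]
turn deg [-0.09 -0.01 -0.05]
(0, 125, 31) -> cm [-0.19  3.62  0.29]
(0, 119, 31) -> cm [-0.19  4.22  0.29]
```

Call:
{"method": "drive_tool", "body": {"rows": [{"x":-0.2,"y":0.6,"z":0,"rx":0,"ry":0,"rz":0,"grip":-1},{"x":-0.2,"y":1.2,"z":0,"rx":0,"ry":0,"rz":0,"grip":-1},{"x":-0.2,"y":1.8,"z":0,"rx":0,"ry":0,"rz":0,"grip":-1},{"x":-0.2,"y":2.4,"z":0,"rx":0,"ry":0,"rz":0,"grip":-1},{"x":-0.2,"y":3.0,"z":0,"rx":0,"ry":0,"rz":0,"grip":-1},{"x":-0.2,"y":3.4,"z":0,"rx":0,"ry":0,"rz":0,"grip":-1}]}}

```text
clock: 4.05
position: [0.5231, 0.1191, 0.0343]
eef_rot: [-3.122, -0.327, -0.001]
ft_force: [-1.4, 5.9, 5.8]
opening: 0.0006
```

```bash
python3 -c "
from h import *
goal((0,125,31),(0,117,34))
snap('side','side2')
cv2.imwrite('pics/c5.png',cv2.resize(cv2.imread('pics/side2.png')[160:300,190:340],None,fx=4,fy=4))"
```

```text
t 4.05 tcp chamber [  0.4 126.9  34.3] F ch [-0.1  6.   5.8]
turn deg [-0.11 -0.06 -0.07]
(0, 125, 31) -> cm [-0.04  0.19  0.33]
(0, 117, 34) -> cm [-0.04  0.99  0.03]
```

View pics/c5.png

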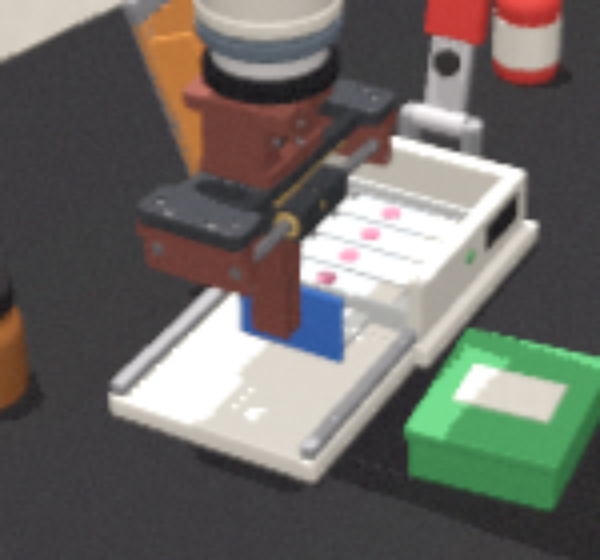

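The plate is being pushed in, with the finger flat on it and the tray level. I'll push the last few mm.

Call:
{"method": "drive_tool", "body": {"rows": [{"x":0,"y":0.4,"z":0,"rx":0,"ry":0,"rz":0,"grip":-1},{"x":0,"y":0.7,"z":0,"rx":0,"ry":0,"rz":0,"grip":-1},{"x":0,"y":1.0,"z":0,"rx":0,"ry":0,"rz":0,"grip":-1},{"x":0,"y":1.2,"z":0,"rx":0,"ry":0,"rz":0,"grip":-1},{"x":0,"y":1.2,"z":0,"rx":0,"ry":0,"rz":0,"grip":-1}]}}

```text
clock: 4.6
position: [0.5246, 0.1081, 0.0342]
eef_rot: [-3.121, -0.326, 0.001]
ft_force: [-4.1, 13.9, 6.9]
opening: 0.0006
```

```bash
python3 -c "
from h import *
goal((0,117,34))"
```

```text
t 4.6 tcp chamber [ -0.4 115.9  34.2] F ch [-1.2 14.5  6.9]
turn deg [-0.22  0.03 -0.12]
(0, 117, 34) -> cm [ 0.04 -0.11  0.02]
```

Call:
{"method": "drive_tool", "body": {"rows": [{"x":0,"y":0.3,"z":0,"rx":0,"ry":0,"rz":0,"grip":-1},{"x":0,"y":0.4,"z":0,"rx":0,"ry":0,"rz":0,"grip":-1},{"x":0,"y":0.4,"z":0,"rx":0,"ry":0,"rz":0,"grip":-1}]}}

```text
clock: 4.9
position: [0.5243, 0.1079, 0.0343]
eef_rot: [-3.117, -0.323, 0.003]
ft_force: [-7.3, 31.0, 6.1]
opening: 0.0006
```

```bash
python3 -c "
from h import *
goal((0,160,34),(0,160,250),(170,30,250))"
```

```text
t 4.9 tcp chamber [ -0.8 115.7  34.3] F ch [-0.6 31.9  6.1]
turn deg [-0.49  0.07 -0.21]
(0, 160, 34) -> cm [ 0.06 -4.43  0.06]
(0, 160, 250) -> cm [  0.03  -4.61 -21.53]
(170, 30, 250) -> cm [ 17.08   8.33 -21.67]
```

The force climbs to 32 N with no further motion, so the tray is home. I'll back off, rise, and move to the outer side of the lid.

Call:
{"method": "drive_tool", "body": {"rows": [{"x":0,"y":-1,"z":0,"rx":0,"ry":0,"rz":0,"grip":-1},{"x":0,"y":-4,"z":0,"rx":0,"ry":0,"rz":0,"grip":-1},{"x":0,"y":-4.5,"z":-4,"rx":0,"ry":0,"rz":0,"grip":-1},{"x":0,"y":-4.5,"z":-8,"rx":0,"ry":0,"rz":0,"grip":-1},{"x":0,"y":-4.5,"z":-12,"rx":0,"ry":0,"rz":0,"grip":-1},{"x":0,"y":-4.5,"z":-16,"rx":0,"ry":0,"rz":0,"grip":-1},{"x":3,"y":-4.5,"z":-20,"rx":0,"ry":0,"rz":0,"grip":-1},{"x":7,"y":-4.5,"z":-21.5,"rx":0,"ry":0,"rz":0,"grip":-1},{"x":11,"y":-3,"z":-21.5,"rx":0,"ry":0,"rz":0,"grip":-1},{"x":15,"y":0,"z":-21.5,"rx":0,"ry":0,"rz":0,"grip":-1},{"x":17,"y":4,"z":-21.5,"rx":0,"ry":0,"rz":0,"grip":-1},{"x":17,"y":8.3,"z":-21.5,"rx":0,"ry":0,"rz":0,"grip":-1}]}}

```text
clock: 6.1
position: [0.7104, 0.0586, 0.247]
eef_rot: [-3.117, -0.325, 0.004]
ft_force: [0.7, -0.4, -0.2]
opening: 0.0007
```

```bash
python3 -c "
from h import *
snap('side','side3');snap('scene','scene3')
for t in ['side3','scene3']:
    im,d,P=cloud(t);hsv=cv2.cvtColor(im,cv2.COLOR_RGB2HSV);H,S,V=[hsv[...,i].astype(int) for i in range(3)]
    G=(P-O)@Rc
    b=G[(abs(G[...,0])<.06)&(abs(G[...,1]-.12)<.06)&(H>105)&(H<125)&(S>150)&(V>60)&(G[...,2]>.02)]
    print(t,'plate face',np.percentile(b,[2,50,98],axis=0).round(4).tolist())
    l=G[(G[...,0]>.06)&(G[...,0]<.14)&(abs(G[...,1])<.09)&(G[...,2]>.17)&(G[...,2]<.21)]
    print('lid edge',np.percentile(l,[2,50,98],axis=0).round(4).tolist())
goal((165,30,250),(165,30,165))
a=np.hstack([cv2.imread('pics/side3.png')[100:350,150:450],cv2.imread('pics/scene3.png')[80:330,180:480]]);cv2.imwrite('pics/c6.png',cv2.resize(a,None,fx=1.3,fy=1.3))"
```

```text
side3 plate face [[-0.038, 0.1024, 0.021], [-0.0076, 0.1055, 0.0414], [0.0252, 0.1092, 0.0605]]
lid edge [[0.0848, -0.0663, 0.1707], [0.1182, 0.0182, 0.1829], [0.1281, 0.0765, 0.195]]
scene3 plate face [[-0.0329, 0.1001, 0.0397], [0.0049, 0.1042, 0.0577], [0.0327, 0.1052, 0.0624]]
lid edge [[0.0934, -0.0679, 0.1707], [0.1304, 0.0139, 0.1906], [0.1344, 0.0741, 0.1949]]
t 6.2 tcp chamber [168.8  24.6 246.8] F ch [ 0.2 -0.5 -0.6]
turn deg [-0.38  0.2  -0.48]
(165, 30, 250) -> cm [-0.38 -0.54 -0.32]
(165, 30, 165) -> cm [-0.35 -0.48  8.18]
```

View pics/c6.png

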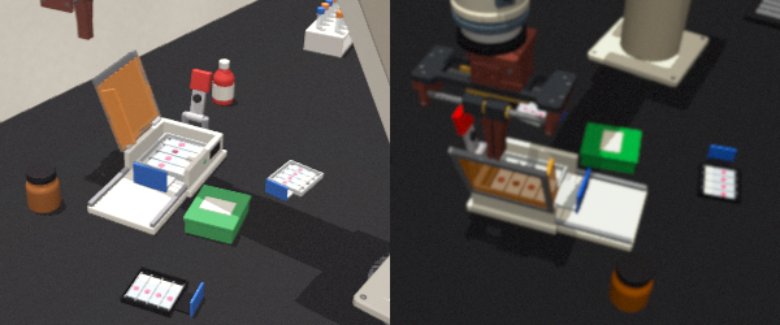

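The plate face is at chamber y of about 105 mm (centre about 102 to 103), so the tray is home. The lid edge is at about (125,·,194) mm, which puts the lid at about 1.95 rad. Now the lid arc.

```bash
cat > lidpath.py <<'E'
import numpy as np
def lid(th,r=125,hf=10):
    e=np.array([-np.cos(th),np.sin(th)]); n=np.array([np.sin(th),np.cos(th)]); h=np.array([68,55.])
    if th>1.5:
        c=h+150*e+11*n; return c[0]+hf, c[1]-25
    c=h+r*e+7*n; return c[0]+hf,c[1]
E
python3 -c "
from h import *
from lidpath import lid
goal((165,30,165),*[(lid(t)[0],30,lid(t)[1]) for t in [1.95,1.85,1.75,1.65,1.57,1.5,1.45,1.4]])"
```

```text
t 6.2 tcp chamber [168.8  24.6 246.8] F ch [ 0.2 -0.5 -0.6]
turn deg [-0.38  0.2  -0.48]
(165, 30, 165) -> cm [-0.35 -0.48  8.18]
(np.float64(143.7456815677356), 30, np.float64(165.27196810571624)) -> cm [-2.48 -0.46  8.16]
(np.float64(129.91256425640523), 30, np.float64(171.15978773122535)) -> cm [-3.86 -0.46  7.58]
(np.float64(115.56075376303713), 30, np.float64(175.63718541894613)) -> cm [-5.3  -0.45  7.14]
(np.float64(100.83364863400318), 30, np.float64(178.65942449121377)) -> cm [-6.77 -0.44  6.84]
(np.float64(88.8805475056402), 30, np.float64(180.00871203359327)) -> cm [-7.97 -0.43  6.71]
(np.float64(76.14031469776552), 30, np.float64(180.18203373718072)) -> cm [-9.24 -0.42  6.7 ]
(np.float64(69.88614476634228), 30, np.float64(179.93264326527012)) -> cm [-9.87 -0.41  6.72]
(np.float64(63.65225524738909), 30, np.float64(179.3709862488592)) -> cm [-10.49  -0.41   6.78]
```

Call:
{"method": "drive_tool", "body": {"rows": [{"x":-0.3,"y":-0.5,"z":3,"rx":0,"ry":0,"rz":0,"grip":-1},{"x":-0.3,"y":-0.5,"z":6,"rx":0,"ry":0,"rz":0,"grip":-1},{"x":-0.3,"y":-0.5,"z":8.2,"rx":0,"ry":0,"rz":0,"grip":-1},{"x":-0.3,"y":-0.5,"z":8.2,"rx":0,"ry":0,"rz":0,"grip":-1}]}}

```text
clock: 6.6
position: [0.7016, 0.0586, 0.1605]
eef_rot: [-3.12, -0.316, 0.019]
ft_force: [0.3, 0.1, -0.0]
opening: 0.0008
```

```bash
python3 -c "
from h import *
from lidpath import lid
goal((165,30,165),*[(lid(t)[0],30,lid(t)[1]) for t in [1.95,1.9,1.85,1.8,1.75,1.7,1.65,1.57]])"
```

```text
t 6.6 tcp chamber [162.4  30.6 160.5] F ch [ 0.3  0.1 -0. ]
turn deg [-0.42  0.65 -0.48]
(165, 30, 165) -> cm [ 0.26  0.05 -0.45]
(np.float64(143.7456815677356), 30, np.float64(165.27196810571624)) -> cm [-1.87  0.07 -0.45]
(np.float64(136.90273599408707), 30, np.float64(168.38882791761364)) -> cm [-2.56  0.08 -0.76]
(np.float64(129.91256425640523), 30, np.float64(171.15978773122535)) -> cm [-3.26  0.08 -1.03]
(np.float64(122.79263814362322), 30, np.float64(173.57792159010532)) -> cm [-3.97  0.08 -1.26]
(np.float64(115.56075376303713), 30, np.float64(175.63718541894613)) -> cm [-4.7   0.09 -1.46]
(np.float64(108.23498705930585), 30, np.float64(177.33243213061954)) -> cm [-5.43  0.09 -1.62]
(np.float64(100.83364863400318), 30, np.float64(178.65942449121377)) -> cm [-6.18  0.1  -1.74]
(np.float64(88.8805475056402), 30, np.float64(180.00871203359327)) -> cm [-7.37  0.11 -1.87]
```

Call:
{"method": "drive_tool", "body": {"rows": [{"x":-1.0,"y":0,"z":-0.4,"rx":0,"ry":0.6,"rz":-0.5,"grip":-1},{"x":-1.8,"y":0,"z":-0.5,"rx":0,"ry":0.6,"rz":-0.5,"grip":-1},{"x":-2.5,"y":0,"z":-0.8,"rx":0,"ry":0.6,"rz":-0.5,"grip":-1},{"x":-3.2,"y":0,"z":-1.0,"rx":0,"ry":0.6,"rz":-0.5,"grip":-1},{"x":-3.9,"y":0,"z":-1.3,"rx":0,"ry":0.6,"rz":-0.5,"grip":-1},{"x":-4.6,"y":0,"z":-1.5,"rx":0,"ry":0.6,"rz":-0.5,"grip":-1},{"x":-5.4,"y":0,"z":-1.6,"rx":0,"ry":0.6,"rz":-0.5,"grip":-1},{"x":-6.2,"y":0,"z":-1.7,"rx":0,"ry":0.6,"rz":-0.5,"grip":-1},{"x":-7,"y":0,"z":-1.8,"rx":0,"ry":0.6,"rz":-0.5,"grip":-1}]}}

```text
clock: 7.5
position: [0.6327, 0.0443, 0.1796]
eef_rot: [-3.117, -0.329, 0.002]
ft_force: [2.0, -0.8, 0.5]
opening: 0.0007
```

```bash
python3 -c "
from h import *
from lidpath import lid
goal(*[(lid(t)[0],30,lid(t)[1]) for t in [1.57,1.5,1.44,1.38,1.32,1.26,1.2,1.14,1.08,1.02,.96,.9]])
snap('side','side4');snap('scene','scene4')
a=np.hstack([cv2.imread('pics/side4.png')[100:350,150:450],cv2.imread('pics/scene4.png')[80:330,180:480]]);cv2.imwrite('pics/c7.png',cv2.resize(a,None,fx=1.3,fy=1.3))"
```

```text
t 7.5 tcp chamber [ 92.   31.  179.6] F ch [ 1.8 -1.2  0.5]
turn deg [-0.4   0.03  0.02]
(np.float64(88.8805475056402), 30, np.float64(180.00871203359327)) -> cm [-0.31  0.1  -0.04]
(np.float64(76.14031469776552), 30, np.float64(180.18203373718072)) -> cm [-1.59  0.1  -0.06]
(np.float64(68.63724484507361), 30, np.float64(179.84525948512785)) -> cm [-2.34  0.1  -0.03]
(np.float64(61.167870800377216), 30, np.float64(179.0591771156298)) -> cm [-3.09  0.1   0.05]
(np.float64(53.759074244281244), 30, np.float64(177.82661567634975)) -> cm [-3.83  0.1   0.18]
(np.float64(46.43751884384744), 30, np.float64(176.15201105746252)) -> cm [-4.56  0.1   0.34]
(np.float64(39.22955429218638), 30, np.float64(174.04139002723997)) -> cm [-5.28  0.1   0.56]
(np.float64(32.16112147801641), 30, np.float64(171.50234854219391)) -> cm [-5.99  0.1   0.81]
(np.float64(25.25765912647714), 30, np.float64(168.54402440983463)) -> cm [-6.68  0.1   1.11]
(np.float64(18.544012247189347), 30, np.float64(165.1770644024319)) -> cm [-7.35  0.1   1.44]
(np.float64(12.044342719049897), 30, np.float64(161.41358594013198)) -> cm [-8.    0.11  1.82]
(np.float64(5.78204233355934), 30, np.float64(157.2671334813301)) -> cm [-8.62  0.11  2.24]
```

View pics/c7.png

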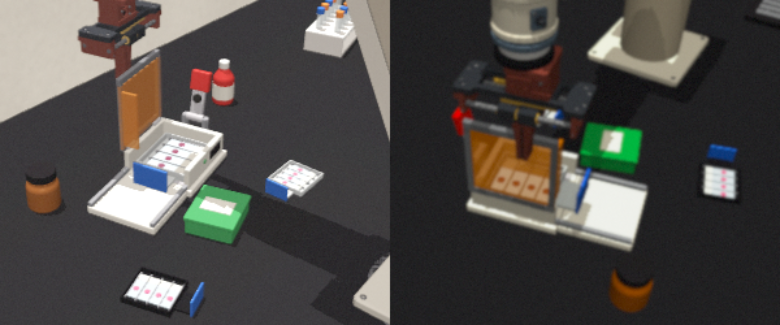

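The finger is behind the lid at its upper edge and the lid is near upright, moving with about 2 N. I'll continue the arc.

Call:
{"method": "drive_tool", "body": {"rows": [{"x":-0.8,"y":0.1,"z":0,"rx":0,"ry":0,"rz":0,"grip":-1},{"x":-1.6,"y":0.1,"z":0,"rx":0,"ry":0,"rz":0,"grip":-1},{"x":-2.3,"y":0.1,"z":0,"rx":0,"ry":0,"rz":0,"grip":-1},{"x":-3.1,"y":0.1,"z":0.1,"rx":0,"ry":0,"rz":0,"grip":-1},{"x":-3.8,"y":0.1,"z":0.2,"rx":0,"ry":0,"rz":0,"grip":-1},{"x":-4.6,"y":0.1,"z":0.4,"rx":0,"ry":0,"rz":0,"grip":-1},{"x":-5.3,"y":0.1,"z":0.6,"rx":0,"ry":0,"rz":0,"grip":-1},{"x":-6.0,"y":0.1,"z":0.8,"rx":0,"ry":0,"rz":0,"grip":-1},{"x":-6.7,"y":0.1,"z":1.1,"rx":0,"ry":0,"rz":0,"grip":-1},{"x":-7.3,"y":0.1,"z":1.4,"rx":0,"ry":0,"rz":0,"grip":-1},{"x":-8.0,"y":0.1,"z":1.8,"rx":0,"ry":0,"rz":0,"grip":-1},{"x":-8.6,"y":0.1,"z":2.2,"rx":0,"ry":0,"rz":0,"grip":-1}]}}

```text
clock: 8.8
position: [0.5472, 0.0253, 0.1572]
eef_rot: [-3.117, -0.329, 0.005]
ft_force: [2.1, 0.2, 0.9]
opening: 0.0008
```

```bash
python3 -c "
from h import *
from lidpath import lid
goal(*[(lid(t)[0],30,lid(t)[1]) for t in [.9,.84,.78,.72,.66,.6,.54,.48,.42,.36,.3,.24,.18]])
snap('side','side5');snap('scene','scene5')
a=np.hstack([cv2.imread('pics/side5.png')[100:350,150:450],cv2.imread('pics/scene5.png')[80:330,180:480]]);cv2.imwrite('pics/c8.png',cv2.resize(a,None,fx=1.3,fy=1.3))"
```

```text
t 8.8 tcp chamber [  4.4  30.2 157.2] F ch [ 2.1 -0.3  0.9]
turn deg [-0.43  0.14  0.01]
(np.float64(5.78204233355934), 30, np.float64(157.2671334813301)) -> cm [ 0.14  0.02 -0.01]
(np.float64(-0.22035139036750095), 30, np.float64(152.75262977724657)) -> cm [-0.46  0.03  0.44]
(np.float64(-5.941236317131789), 30, np.float64(147.88632216613723)) -> cm [-1.03  0.03  0.93]
(np.float64(-11.360023438811574), 30, np.float64(142.6857241004204)) -> cm [-1.57  0.03  1.45]
(np.float64(-16.4572109733566), 30, np.float64(137.16955211716078)) -> cm [-2.08  0.04  2.  ]
(np.float64(-21.21445454994455), 30, np.float64(131.35765847874717)) -> cm [-2.56  0.04  2.59]
(np.float64(-25.614633228906236), 30, np.float64(125.27095972618591)) -> cm [-3.    0.05  3.2 ]
(np.float64(-29.641911118620136), 30, np.float64(118.93136140214035)) -> cm [-3.4   0.05  3.83]
(np.float64(-33.28179436762154), 30, np.float64(112.36167921463243)) -> cm [-3.76  0.05  4.49]
(np.float64(-36.521183326816214), 30, np.float64(105.58555692513178)) -> cm [-4.08  0.06  5.17]
(np.float64(-39.348419694071374), 30, np.float64(98.62738125654668)) -> cm [-4.36  0.06  5.86]
(np.float64(-41.75332847151377), 30, np.float64(91.51219412735604)) -> cm [-4.6   0.07  6.58]
(np.float64(-43.72725458453441), 30, np.float64(84.26560252774487)) -> cm [-4.8   0.08  7.3 ]
```

View pics/c8.png

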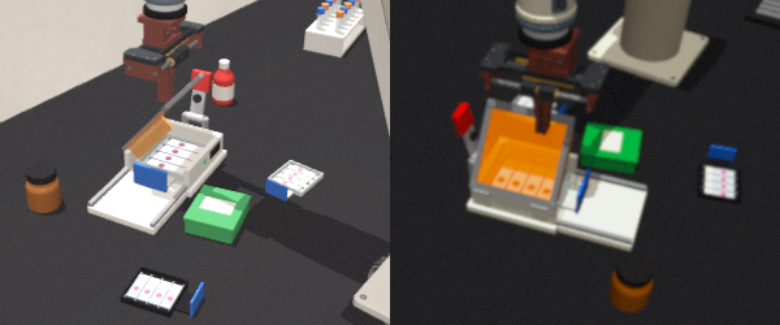

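The lid is leaning over the chamber with the finger on its outer face and a low force. Continuing.

Call:
{"method": "drive_tool", "body": {"rows": [{"x":-0.5,"y":0,"z":0.4,"rx":0,"ry":0,"rz":0,"grip":-1},{"x":-1.0,"y":0,"z":0.9,"rx":0,"ry":0,"rz":0,"grip":-1},{"x":-1.6,"y":0,"z":1.4,"rx":0,"ry":0,"rz":0,"grip":-1},{"x":-2.1,"y":0,"z":2.0,"rx":0,"ry":0,"rz":0,"grip":-1},{"x":-2.6,"y":0,"z":2.6,"rx":0,"ry":0,"rz":0,"grip":-1},{"x":-3.0,"y":0,"z":3.2,"rx":0,"ry":0,"rz":0,"grip":-1},{"x":-3.4,"y":0,"z":3.8,"rx":0,"ry":0,"rz":0,"grip":-1},{"x":-3.7,"y":0,"z":4.5,"rx":0,"ry":0,"rz":0,"grip":-1},{"x":-4.0,"y":0,"z":5.2,"rx":0,"ry":0,"rz":0,"grip":-1},{"x":-4.3,"y":0,"z":5.9,"rx":0,"ry":0,"rz":0,"grip":-1},{"x":-4.6,"y":0,"z":6.6,"rx":0,"ry":0,"rz":0,"grip":-1},{"x":-4.8,"y":0,"z":7.2,"rx":0,"ry":0,"rz":0,"grip":-1}]}}

```text
clock: 10.1
position: [0.4985, 0.0158, 0.0842]
eef_rot: [-3.117, -0.328, 0.009]
ft_force: [0.7, 0.8, 0.9]
opening: 0.0005
```

```bash
python3 -c "
from h import *
from lidpath import lid
goal(*[(lid(t)[0],30,lid(t)[1]) for t in [.18,.12,.06,.02,0]])"
```

```text
t 10.1 tcp chamber [-45.2  31.1  84.2] F ch [0.9 0.6 0.9]
turn deg [-0.46  0.29 -0.  ]
(np.float64(-43.72725458453441), 30, np.float64(84.26560252774487)) -> cm [ 0.15  0.11 -0.  ]
(np.float64(-45.263094030710846), 30, np.float64(76.91368636209198)) -> cm [-0.    0.11  0.73]
(np.float64(-46.355319446544414), 30, np.float64(69.482904589477)) -> cm [-0.11  0.12  1.48]
(np.float64(-46.835010166468884), 30, np.float64(64.49843338333268)) -> cm [-0.15  0.12  1.97]
(np.float64(-47.0), 30, np.float64(62.0)) -> cm [-0.17  0.12  2.22]
```

Call:
{"method": "drive_tool", "body": {"rows": [{"x":0,"y":0.1,"z":0.5,"rx":0,"ry":0,"rz":0,"grip":-1},{"x":0,"y":0.1,"z":1.0,"rx":0,"ry":0,"rz":0,"grip":-1},{"x":-0.1,"y":0.1,"z":1.5,"rx":0,"ry":0,"rz":0,"grip":-1},{"x":-0.1,"y":0.1,"z":1.9,"rx":0,"ry":0,"rz":0,"grip":-1},{"x":-0.1,"y":0.1,"z":2.2,"rx":0,"ry":0,"rz":0,"grip":-1},{"x":-0.1,"y":0.1,"z":2.4,"rx":0,"ry":0,"rz":0,"grip":-1},{"x":-0.1,"y":0.1,"z":2.4,"rx":0,"ry":0,"rz":0,"grip":-1}]}}

```text
clock: 10.8
position: [0.4975, 0.0148, 0.062]
eef_rot: [-3.117, -0.329, 0.01]
ft_force: [-7.5, -0.1, 26.8]
opening: 0.0006
```

```bash
python3 -c "
from h import *
goal((-47,30,62))"
```

```text
t 10.8 tcp chamber [-46.4  30.2  62. ] F ch [-7.3  1.4 26.8]
turn deg [-0.46  0.3   0.01]
(-47, 30, 62) -> cm [-0.06  0.02  0.  ]
```

The tip stopped at z = 62.0 mm, the shut height of the pane, with 27 N: the lid is shut. I'll rise and measure the clamp.

Call:
{"method": "drive_tool", "body": {"rows": [{"x":0,"y":0,"z":0,"rx":0,"ry":0,"rz":0,"grip":-1},{"x":0,"y":0,"z":-2,"rx":0,"ry":0,"rz":0,"grip":-1},{"x":0,"y":0,"z":-6,"rx":0,"ry":0,"rz":0,"grip":-1},{"x":0,"y":0,"z":-10,"rx":0,"ry":0,"rz":0,"grip":-1},{"x":0,"y":0,"z":-14,"rx":0,"ry":0,"rz":0,"grip":-1},{"x":0,"y":0,"z":-15,"rx":0,"ry":0,"rz":0,"grip":-1}]}}

```text
clock: 11.4
position: [0.501, 0.0138, 0.2161]
eef_rot: [-3.118, -0.329, -0.002]
ft_force: [0.4, -0.0, 0.2]
opening: 0.0005
```

```bash
python3 -c "
from h import *
snap('side','side6');snap('scene','scene6')
for t in ['side6','scene6']:
    im,d,P=cloud(t);hsv=cv2.cvtColor(im,cv2.COLOR_RGB2HSV);H,S,V=[hsv[...,i].astype(int) for i in range(3)]
    G=(P-O)@Rc
    c=G[((H<4)|(H>174))&(S>180)&(V>90)&(abs(G[...,0])<.04)&(abs(G[...,1]+.12)<.04)&(G[...,2]>.09)&(G[...,2]<.17)]
    print(t,'clamp',np.percentile(c,[2,50,98],axis=0).round(4).tolist())
    l=G[(abs(G[...,0]+.078)<.02)&(abs(G[...,1])<.07)&(G[...,2]>.04)&(G[...,2]<.1)&(S<90)]
    print('lid edge',np.percentile(l,[5,50,95],axis=0).round(4).tolist())
goal((0,-160,215),(0,-160,135))
a=np.hstack([cv2.imread('pics/side6.png')[100:350,150:450],cv2.imread('pics/scene6.png')[80:330,180:480]]);cv2.imwrite('pics/c9.png',cv2.resize(a,None,fx=1.3,fy=1.3))"
```

```text
side6 clamp [[-0.0207, -0.1128, 0.1233], [-0.0102, -0.1033, 0.135], [0.0125, -0.0968, 0.1524]]
lid edge [[-0.0836, -0.0648, 0.0581], [-0.0785, 0.0063, 0.0651], [-0.067, 0.0666, 0.0679]]
scene6 clamp [[-0.0152, -0.1196, 0.1236], [0.0091, -0.1069, 0.1458], [0.0238, -0.0998, 0.1586]]
lid edge [[-0.0792, -0.0652, 0.0634], [-0.0724, 0.0013, 0.0657], [-0.0656, 0.0651, 0.0679]]
t 11.5 tcp chamber [-44.5  28.8 213.6] F ch [-0.3  0.6  0.1]
turn deg [-0.41  0.08  0.01]
(0, -160, 215) -> cm [ 4.44 18.88 -0.29]
(0, -160, 135) -> cm [ 4.45 18.94  7.71]
```

View pics/c9.png

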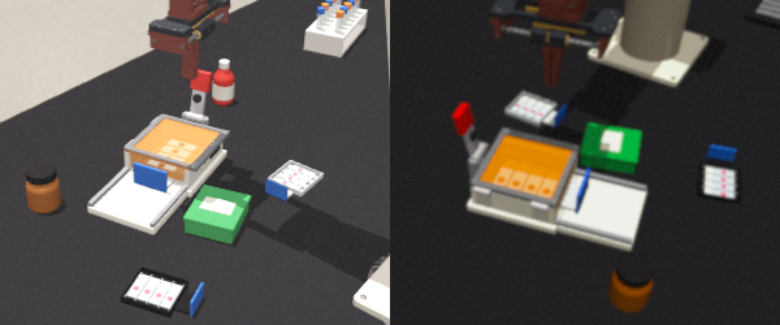

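The lid lies flat with its edge strip top at about 66 mm, and the clamp is upright with its tip at about (0,-115,158). I'll move to the clamp's outer side.

Call:
{"method": "drive_tool", "body": {"rows": [{"x":1,"y":4,"z":-0.3,"rx":0,"ry":0,"rz":0,"grip":-1},{"x":2,"y":8,"z":-0.3,"rx":0,"ry":0,"rz":0,"grip":-1},{"x":3,"y":12,"z":-0.3,"rx":0,"ry":0,"rz":0,"grip":-1},{"x":4,"y":16,"z":-0.3,"rx":0,"ry":0,"rz":0,"grip":-1},{"x":4.4,"y":18.9,"z":-0.3,"rx":0,"ry":0,"rz":0,"grip":-1},{"x":4.4,"y":18.9,"z":1,"rx":0,"ry":0,"rz":0,"grip":-1},{"x":4.4,"y":18.9,"z":4,"rx":0,"ry":0,"rz":0,"grip":-1},{"x":4.4,"y":18.9,"z":7,"rx":0,"ry":0,"rz":0,"grip":-1},{"x":4.4,"y":18.9,"z":7.7,"rx":0,"ry":0,"rz":0,"grip":-1},{"x":4.4,"y":18.9,"z":7.7,"rx":0,"ry":0,"rz":0,"grip":-1}]}}

```text
clock: 12.5
position: [0.58, -0.1602, 0.1326]
eef_rot: [-3.115, -0.329, 0.011]
ft_force: [-0.1, 0.2, 0.1]
opening: 0.0004
```

```bash
cat > clp.py <<'E'
import numpy as np
def cl(th,r=75,hf=13.5):
    e=np.array([np.cos(th),np.sin(th)]); n=np.array([-np.sin(th),np.cos(th)]); h=np.array([-87,66.])
    if th>1.5:
        c=h+95*e+12*n; return c[0]-hf,c[1]-22
    c=h+r*e+12*n; return c[0]-hf,c[1]
E
python3 -c "
from h import *
from clp import cl
goal(*[(0,*np.round(cl(t),1)) for t in [1.85,1.8,1.7,1.6,1.5,1.4,1.3,1.2,1.1,1.,.9,.8,.7]])
snap('scene','scene7');snap('side','side7')
a=np.hstack([cv2.imread('pics/side7.png')[100:350,150:450],cv2.imread('pics/scene7.png')[80:330,180:480]]);cv2.imwrite('pics/c10.png',cv2.resize(a,None,fx=1.3,fy=1.3))"
```

```text
t 12.5 tcp chamber [  -2.1 -158.1  132.6] F ch [-0.   0.2  0.1]
turn deg [-0.56  0.34  0.04]
(0, np.float64(-138.2), np.float64(132.0)) -> cm [ 0.22 -1.99  0.08]
(0, np.float64(-133.8), np.float64(133.8)) -> cm [ 0.22 -2.43 -0.1 ]
(0, np.float64(-124.6), np.float64(136.7)) -> cm [ 0.21 -3.36 -0.38]
(0, np.float64(-115.3), np.float64(138.6)) -> cm [ 0.21 -4.29 -0.56]
(0, np.float64(-107.2), np.float64(141.7)) -> cm [ 0.21 -5.1  -0.86]
(0, np.float64(-99.6), np.float64(141.9)) -> cm [ 0.21 -5.86 -0.88]
(0, np.float64(-92.0), np.float64(141.5)) -> cm [ 0.21 -6.62 -0.83]
(0, np.float64(-84.5), np.float64(140.3)) -> cm [ 0.21 -7.37 -0.7 ]
(0, np.float64(-77.2), np.float64(138.3)) -> cm [ 0.22 -8.1  -0.49]
(0, np.float64(-70.1), np.float64(135.6)) -> cm [ 0.22 -8.8  -0.22]
(0, np.float64(-63.3), np.float64(132.2)) -> cm [ 0.22 -9.48  0.13]
(0, np.float64(-56.9), np.float64(128.2)) -> cm [  0.22 -10.12   0.54]
(0, np.float64(-50.9), np.float64(123.5)) -> cm [  0.23 -10.71   1.01]
```

View pics/c10.png

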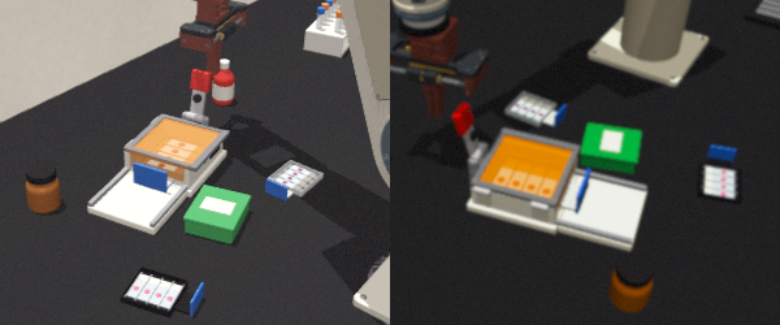

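The finger is behind the clamp's red end on the -y side, clear of the bottle. Now I'll swing it over.

Call:
{"method": "drive_tool", "body": {"rows": [{"x":0.2,"y":-1.0,"z":0,"rx":0,"ry":0,"rz":0,"grip":-1},{"x":0.2,"y":-2.0,"z":0,"rx":0,"ry":0,"rz":0,"grip":-1},{"x":0.2,"y":-2.7,"z":-0.2,"rx":0,"ry":0,"rz":0,"grip":-1},{"x":0.2,"y":-3.4,"z":-0.4,"rx":0,"ry":0,"rz":0,"grip":-1},{"x":0.2,"y":-4.3,"z":-0.6,"rx":0,"ry":0,"rz":0,"grip":-1},{"x":0.2,"y":-5.1,"z":-0.8,"rx":0,"ry":0,"rz":0,"grip":-1},{"x":0.2,"y":-5.9,"z":-0.9,"rx":0,"ry":0,"rz":0,"grip":-1},{"x":0.2,"y":-6.6,"z":-0.8,"rx":0,"ry":0,"rz":0,"grip":-1},{"x":0.2,"y":-7.4,"z":-0.7,"rx":0,"ry":0,"rz":0,"grip":-1},{"x":0.2,"y":-8.1,"z":-0.5,"rx":0,"ry":0,"rz":0,"grip":-1},{"x":0.2,"y":-8.8,"z":-0.2,"rx":0,"ry":0,"rz":0,"grip":-1}]}}

```text
clock: 13.7
position: [0.5657, -0.074, 0.1379]
eef_rot: [-3.117, -0.329, 0.003]
ft_force: [0.6, -1.4, 2.4]
opening: 0.0006
```

```bash
python3 -c "
from h import *
from clp import cl
goal(*[(0,*np.round(cl(t),1)) for t in [1.,.9,.8,.7,.6,.5,.4,.3,.2,.1,0]])
snap('scene','scene8');snap('side','side8')
a=np.hstack([cv2.imread('pics/side8.png')[100:350,150:450],cv2.imread('pics/scene8.png')[80:330,180:480]]);cv2.imwrite('pics/c11.png',cv2.resize(a,None,fx=1.3,fy=1.3))"
```

```text
t 13.7 tcp chamber [  1.9 -70.8 137.9] F ch [ 0.4 -1.5  2.4]
turn deg [-0.41  0.05  0.03]
(0, np.float64(-70.1), np.float64(135.6)) -> cm [-0.19 -0.06  0.23]
(0, np.float64(-63.3), np.float64(132.2)) -> cm [-0.19 -0.74  0.58]
(0, np.float64(-56.9), np.float64(128.2)) -> cm [-0.19 -1.38  0.98]
(0, np.float64(-50.9), np.float64(123.5)) -> cm [-0.19 -1.98  1.46]
(0, np.float64(-45.4), np.float64(118.3)) -> cm [-0.18 -2.52  1.98]
(0, np.float64(-40.4), np.float64(112.5)) -> cm [-0.18 -3.02  2.57]
(0, np.float64(-36.1), np.float64(106.3)) -> cm [-0.18 -3.44  3.19]
(0, np.float64(-32.4), np.float64(99.6)) -> cm [-0.18 -3.81  3.86]
(0, np.float64(-29.4), np.float64(92.7)) -> cm [-0.18 -4.1   4.55]
(0, np.float64(-27.1), np.float64(85.4)) -> cm [-0.18 -4.33  5.29]
(0, np.float64(-25.5), np.float64(78.0)) -> cm [-0.18 -4.48  6.03]
```

View pics/c11.png

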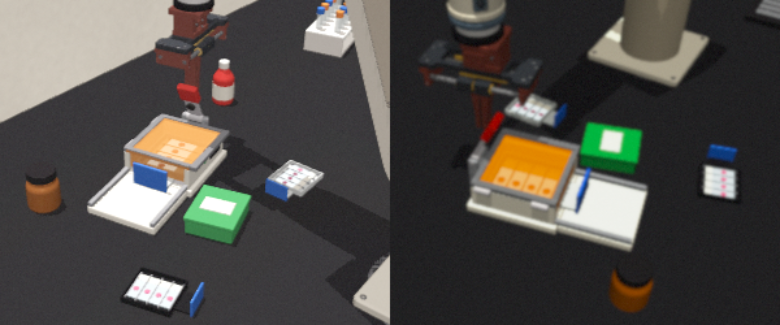

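The lever is at about 1 rad with the finger on the red end's outer face. Continuing down.

Call:
{"method": "drive_tool", "body": {"rows": [{"x":-0.2,"y":-0.6,"z":0.5,"rx":0,"ry":0,"rz":0,"grip":-1},{"x":-0.2,"y":-1.3,"z":1.0,"rx":0,"ry":0,"rz":0,"grip":-1},{"x":-0.2,"y":-1.9,"z":1.5,"rx":0,"ry":0,"rz":0,"grip":-1},{"x":-0.2,"y":-2.5,"z":2.0,"rx":0,"ry":0,"rz":0,"grip":-1},{"x":-0.2,"y":-3.0,"z":2.6,"rx":0,"ry":0,"rz":0,"grip":-1},{"x":-0.2,"y":-3.4,"z":3.2,"rx":0,"ry":0,"rz":0,"grip":-1},{"x":-0.2,"y":-3.8,"z":3.9,"rx":0,"ry":0,"rz":0,"grip":-1},{"x":-0.2,"y":-4.1,"z":4.6,"rx":0,"ry":0,"rz":0,"grip":-1},{"x":-0.2,"y":-4.3,"z":5.2,"rx":0,"ry":0,"rz":0,"grip":-1},{"x":-0.2,"y":-4.5,"z":5.8,"rx":0,"ry":0,"rz":0,"grip":-1},{"x":-0.2,"y":-4.5,"z":6.1,"rx":0,"ry":0,"rz":0,"grip":-1},{"x":-0.2,"y":-4.5,"z":6.2,"rx":0,"ry":0,"rz":0,"grip":-1}]}}

```text
clock: 15.0
position: [0.5535, -0.0293, 0.0778]
eef_rot: [-3.116, -0.33, 0.006]
ft_force: [-10.9, 2.1, 37.3]
opening: 0.0005
```

```bash
python3 -c "
from h import *
goal((0,-25,78))"
```

```text
t 15.0 tcp chamber [ -0.8 -24.5  77.8] F ch [-10.3   4.3  37.3]
turn deg [-0.48  0.15  0.06]
(0, -25, 78) -> cm [ 0.08  0.05 -0.02]
```

The tip stopped at 77.8 mm with 37 N, and the down height is 78 mm. I'll hold briefly, rise, and check.

Call:
{"method": "drive_tool", "body": {"rows": [{"x":0,"y":0,"z":0,"rx":0,"ry":0,"rz":0,"grip":-1},{"x":0,"y":0,"z":0,"rx":0,"ry":0,"rz":0,"grip":-1},{"x":0,"y":0,"z":-3,"rx":0,"ry":0,"rz":0,"grip":-1},{"x":0,"y":0,"z":-7,"rx":0,"ry":0,"rz":0,"grip":-1},{"x":0,"y":0,"z":-11,"rx":0,"ry":0,"rz":0,"grip":-1},{"x":0,"y":0,"z":-15,"rx":0,"ry":0,"rz":0,"grip":-1},{"x":0,"y":0,"z":-16,"rx":0,"ry":0,"rz":0,"grip":-1},{"x":0,"y":0,"z":-16,"rx":0,"ry":0,"rz":0,"grip":-1}]}}

```text
clock: 15.8
position: [0.5551, -0.0307, 0.2389]
eef_rot: [-3.117, -0.33, 0.001]
ft_force: [-0.8, -0.1, 0.1]
opening: 0.0001
```

```bash
python3 -c "
from h import *
snap('side','side9');snap('scene','scene9')
for t in ['side9','scene9']:
    im,d,P=cloud(t);hsv=cv2.cvtColor(im,cv2.COLOR_RGB2HSV);H,S,V=[hsv[...,i].astype(int) for i in range(3)]
    G=(P-O)@Rc
    c=G[((H<4)|(H>174))&(S>180)&(V>90)&(abs(G[...,0])<.04)&(abs(G[...,1]+.02)<.06)&(G[...,2]>.05)&(G[...,2]<.17)]
    print(t,'clamp',np.percentile(c,[2,50,98],axis=0).round(4).tolist())
    l=G[(abs(G[...,0]+.078)<.02)&(abs(G[...,1])<.07)&(G[...,2]>.04)&(G[...,2]<.1)&(S<90)]
    print('lid edge',np.percentile(l,[5,50,95],axis=0).round(4).tolist())
    b=G[(abs(G[...,0])<.06)&(abs(G[...,1]-.12)<.06)&(H>105)&(H<125)&(S>150)&(V>60)&(G[...,2]>.02)]
    print('plate',np.percentile(b,[2,50,98],axis=0).round(4).tolist())
st()
a=np.hstack([cv2.imread('pics/side9.png')[100:350,150:450],cv2.imread('pics/scene9.png')[80:330,140:440]]);cv2.imwrite('pics/c12.png',cv2.resize(a,None,fx=1.3,fy=1.3))"
```

```text
side9 clamp [[-0.022, -0.0278, 0.0671], [-0.0135, 0.0064, 0.072], [0.0144, 0.0109, 0.0784]]
lid edge [[-0.0839, -0.065, 0.0571], [-0.0782, 0.0066, 0.0651], [-0.0663, 0.0666, 0.0681]]
plate [[-0.0383, 0.1021, 0.0213], [-0.0073, 0.1057, 0.0406], [0.024, 0.1094, 0.0598]]
scene9 clamp [[-0.0125, -0.0285, 0.0732], [0.0077, -0.0113, 0.0779], [0.0218, 0.0057, 0.0801]]
lid edge [[-0.0792, -0.0642, 0.0638], [-0.0724, 0.0027, 0.0659], [-0.0647, 0.066, 0.0677]]
plate [[-0.0332, 0.1001, 0.0401], [0.0033, 0.1044, 0.0581], [0.0332, 0.1052, 0.062]]
{'clock': 15.9, 'joint_pos': [-0.081, 0.307, 1.772, 0.008, 1.07, 1.275], 'qd': [0.003, 0.018, 0.009, 0.002, 0.004, 0.001], 'joint_efforts': [-0.01, -48.553, -28.028, 0.056, -0.061, 0.0], 'position': [0.553, -0.031, 0.236], 'eef_rot': [-3.116, -0.33, 0.009], 'ft_force': [-0.127, -0.383, -0.616], 'torque': [0.004, 0.038, -0.018], 'opening': 0.0}
```

View pics/c12.png

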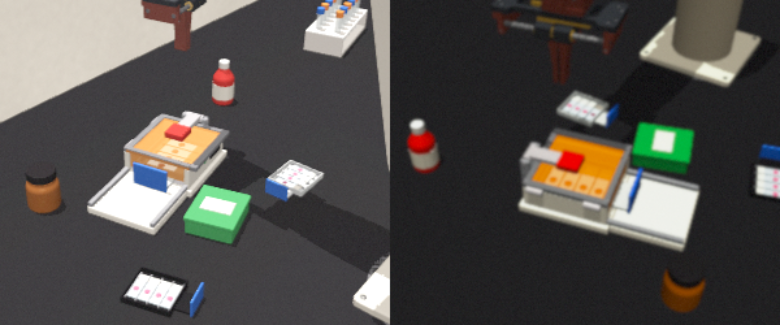

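The clamp is level on the shut lid with its red top at about 78 mm. The plate is still at about 103 mm, the bystanders look unmoved, and the robot is clear.

```bash
python3 -c "
from bench import arm
print(arm.hand_in())"
```

```text
the job is handed in; nothing more can be done
None
```

I pushed the tray fully home by its large blue plate, lowered the amber lid slowly until it was shut, and swung the clamp lever down onto it. I then raised the arm clear and handed in at about 16 s. The hand-in gives no verdict, so these are my own last checks:

- **Tray:** the plate centre is at chamber y of about 102–103 mm, against 103 mm for home. The push ended at 32 N with no further motion.
- **Lid:** the free edge's strip top is at about 66 mm, which is the shut height. The finger stopped at 62.0 mm on the pane.
- **Clamp:** the red end's top is at about 78 mm and level. The finger stopped at 77.8 mm.
- **Bystanders:** the bottle, slide box and jar look upright and unmoved in both views. I judged this by eye and did not measure them again.
- **Contact:** the wrist force read near zero at the end, and the arm touched nothing.

No check failed. The two cameras disagree by about 2–3 mm, so I averaged them when placing the chamber. An upward force of 6–7 N appeared while I was pushing the tray. I did not find its cause, but the tray showed no tilt in the pictures.

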